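# Walk the long spirit level up to the new tiles

## Task

The long spirit level (not the short one) is wanted as a straightedge along the front edge, on the robot's side, of the row of three orange tiles. Walk it there one end at a time, never lifting the whole level clear of the counter: first swing its left end (the robot's left) up to the tiles while the right end stays standing where it is, then swing the right end up to the tiles too, with the left end staying by them. Leave it standing upright along the edge, no more than 20 mm from it at either end and not sticking out past the row, and do not disturb the egg cup.

Things in the scene. Friction and masses are not known exactly. Their poses are not given: they have to be found in the camera images.
- level_left (a point): centre of the left (+y) end face, 25 mm up, of the long spirit level: aluminium bar, black end caps, green vial window mid-way, 300 mm long, 24 wide, 50 high, 0.36 kg, standing loose on its 24 mm base; grip it anywhere across its width. Site axes: y along the level from right end to left, x across it, away from the robot, z up. A 160 mm level of the same make nearby is not wanted.
- level_right (a point): centre of the right end face (the robot's right, -y) of the same long level, 25 mm up and 300 mm from level_left; same axes.
- tile_row: fixed row of three orange tiles on the grey counter, 450 mm long, 100 deep, 8 thick. Origin: middle of its front edge (long edge nearest the robot), on the counter; y along that edge to the robot's left (ends at +-225 mm), x across the tiles away from the robot, z up. Level touching the edge: its end faces' centres at x = -12 mm. It starts on the robot's side, roughly parallel to the edge.
- egg_cup: white ceramic egg cup, a bystander, 52 mm across and 65 mm high, standing loose on the counter to one side of the work, left or right; origin at the centre of its underside, z up.

How it is judged:
By the outcome, as a careful person would: the job done as asked, in the order asked, and still so for the second after the job is handed in, with the robot touching nothing.
It also fails if it takes over 50 s, if anything falls off the work surface, if the arm or the gripper's body presses on something with over 40 N, if the wrist force passes 120 N, or if a joint passes its speed limit or range.

## Robot

A 7-joint arm with a two-finger parallel gripper is mounted at the origin on the work surface. World frame = base frame: x ahead of the robot, y to its left, z up, the work surface at z = 0. Lengths are in m, angles in rad, forces in N, time in s.
With the tool pointing down it reaches from about 0.425 to 0.875 m from the base axis. Payload 4.7 kg.
Tool frame: the origin (TCP) lies between the finger pads; the fingertips stand 8 mm ahead of it and the grasp point (between the pads) lies 11 mm behind it; z points along the fingers, y is the line along which they close (so a half turn about z gives the same grasp; the last joint's range is limited). The gripper opens to 85 mm and grips with 20 to 120 N. Pads are 22 mm wide; open, the fingers measure 114 mm over their backs; the gripper's body (76 mm by 85 mm) begins 54 mm behind the grasp point. The pads swing forward as they close: fully open they stand 13 mm farther back than shut.
Start: joints at [-1.322, 0.321, -0.07, 1.45, 0.023, 1.371, -0.057], TCP at [0.151, 0.632, 0.211] pointing down, gripper open.
Joint ranges: [-2.86, 2.86], [-0.3, 2.09], [-1.38, 1.24], [0.06, 2.45], [-1.56, 4.7], [0.09, 2.05], [-2.69, 2.69]. Speed limits (rad/s): [2.57, 2.57, 3.14, 3.14, 3.14, 3.14, 3.14].

## Interface

Orientations are given as a unit quaternion [x, y, z, w].
In Python, from station import monitor, viewer, r gives the robot as it stands.
- The arm moves only by the tool carry_out, never from a script. Its arguments are lists of equal length, an entry for each row: "rotation": the turn, a rotation vector about the tool's x, y, z normalised to -1 to 1, where 1 is 0.08 rad, a list of three; "translation": the shift along the tool's x, y, z normalised to -1 to 1, where 1 is 0.03 m, a list of three; "fingers": the opening, from 0 (shut) to 1 (fully open). A call has 1 to 8 rows; each row shifts and turns the commanded pose from where the row before left it, along the tool's axes as they then stand; what a row does not reach is not made up. A row lasts 1/10 s, in which the tool goes at most 50 mm and 8.59 degrees, less where a joint would pass 70% of its speed; a pose out of reach is approached as far as the arm can. A call with a number of a shift or a turn outside -1 to 1 is refused whole. A call with a gripper value outside its range is refused whole. The fingers move at their own pace and stop on an object; "grip_force" is the grip in N (left out, the last holds). Time passes only in rows, so rows that do not move let the fingers close. It gives the time, the measured TCP pose, the force, the opening and the grip force at its end, in the units of the state.
- monitor.get_obs(): the state, without advancing time (a new reading comes with each control period).
- viewer.capture(name): name is "scene" or "top" or "wrist"; returns the picture (384x512x3 uint8, red, green, blue); there is no depth.
- viewer.camera_model(name): a dict with "intrinsics" (3x3 intrinsics, pixels), "R" (3x3) and "t" (3): a world point X has camera coordinates R X + t; the wrist camera has in their place "T_tool_cam" (4x4, takes a point from camera to tool coordinates, whose origin is the TCP and whose axes are the flange's). Camera axes: x right, y down, z forward; pixel columns grow to the right and rows downward; lengths in m; the calibration is good to about 2 mm. The wrist camera is an equidistant fisheye: a pixel r from the principal point sees the ray r / f radians off the axis. A picture is of the moment at which its call begins: read the wrist's pose just before it. camera_model takes no time and is no camera call.
- r.hand_in(): hands the job in; it is judged then, once.
The state is a dict: "time": time; "q": joint angles; "qd": joint speeds; "joint_efforts": joint torques, N m; "tool_pos": TCP position; "eef_rot": TCP orientation; "force": force on the tool from outside, world axes, zero at the start; "torque": the same for the moment, N m; "opening": finger opening in m; "finger_force": force on a finger pad.
Only numpy, scipy, OpenCV 4.12 (cv2) and the standard library are available. Lean on these libraries where they do the work, as an engineer would, in place of code of your own. Each camera call takes 0.05 s, during which the arm holds its last target. There are 200 camera calls.

## Working session

There is one attempt and no reset: what is moved stays moved. The work goes in short steps, Python scripts to look and compute and a tool call to move; the robot and the scene stay as the last step left them, time stands still between calls to the robot, and variables do not carry over. Pictures are saved under pics/ and viewed, at most 10 in all, crops included, and the job is handed in when it is done.

Besides the shell and the picture viewer there is one more tool, called after "Request:" as a command line: name --argument value ..., lists and objects as JSON in quotes. carry_out: Moves the arm, as the interface text tells. Its arguments: {"type":"object","properties":{"rotation":{"type":"array"},"translation":{"type":"array"},"fingers":{"type":"array"},"grip_force":{"type":"number"}},"required":["rotation","translation","fingers"]}

```bash
mkdir -p pics; ls; python3 - <<'E'
from station import monitor, viewer, r
import cv2,numpy as np
np.set_printoptions(precision=4,suppress=True)
o=monitor.get_obs(); print({k:np.round(v,3) for k,v in o.items()})
ims=[]
for n in("scene","top"):
    im=viewer.capture(n)[:,:,::-1]; cv2.imwrite(f"pics/{n}0.png",im); print(n,viewer.camera_model(n)); ims.append(im)
print(viewer.camera_model("wrist"))
cv2.imwrite("pics/a.png",cv2.resize(ims[1],(800,600)));
E
```

```text
pics
{'time': np.float64(0.0), 'q': array([-1.322,  0.322, -0.07 ,  1.452,  0.023,  1.371, -0.057]), 'qd': array([ 0.002, -0.001, -0.   , -0.001,  0.   , -0.   ,  0.002]), 'joint_efforts': array([  0.   , -49.357,  -0.382, -31.434,   0.013,   0.011,  -0.   ]), 'tool_pos': array([0.151, 0.632, 0.21 ]), 'eef_rot': array([ 0.117,  0.993, -0.001, -0.   ]), 'force': array([0.776, 0.052, 0.147]), 'torque': array([-0.03 ,  0.   , -0.017]), 'finger_force': np.float64(0.0), 'opening': np.float64(0.086)}
scene {'intrinsics': array([[360.6038,   0.    , 253.5482],
       [  0.    , 360.6038, 194.517 ],
       [  0.    ,   0.    ,   1.    ]]), 'R': array([[ 0.8449,  0.5349, -0.0008],
       [ 0.4082, -0.6458, -0.6452],
       [-0.3456,  0.5448, -0.764 ]]), 't': array([-0.4627, -0.1971,  1.2823])}
top {'intrinsics': array([[375.4925,   0.    , 267.2896],
       [  0.    , 375.4925, 188.946 ],
       [  0.    ,   0.    ,   1.    ]]), 'R': array([[ 0.0161, -0.9999, -0.0032],
       [-0.9919, -0.0156, -0.1264],
       [ 0.1263,  0.0053, -0.992 ]]), 't': array([-0.0061,  0.5671,  0.9996])}
{'intrinsics': array([[297.3186,   0.    , 257.2223],
       [  0.    , 297.3186, 187.7634],
       [  0.    ,   0.    ,   1.    ]]), 'T_tool_cam': array([[ 0.0008, -0.9576, -0.2882,  0.0728],
       [ 1.    ,  0.0007,  0.0004,  0.0002],
       [-0.0001, -0.2882,  0.9576, -0.1638],
       [ 0.    ,  0.    ,  0.    ,  1.    ]])}
```

View pics/a.png

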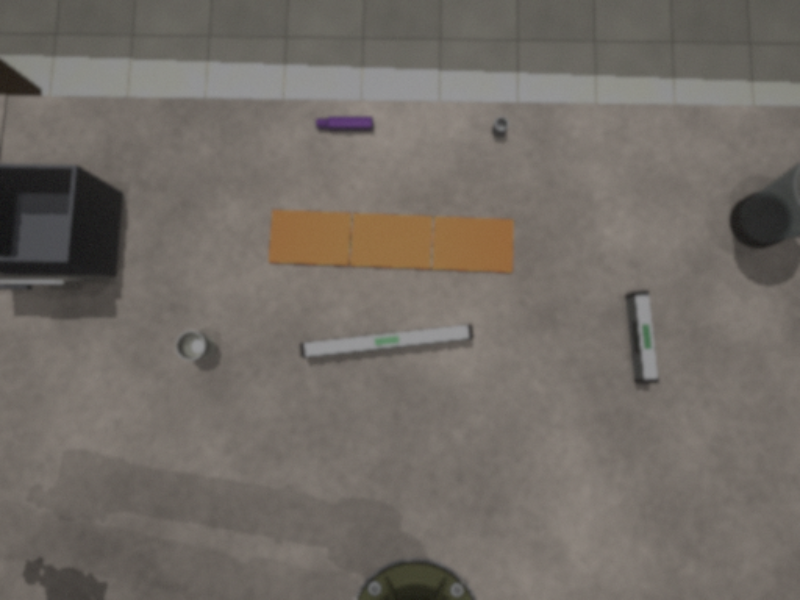

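View pics/scene0.png

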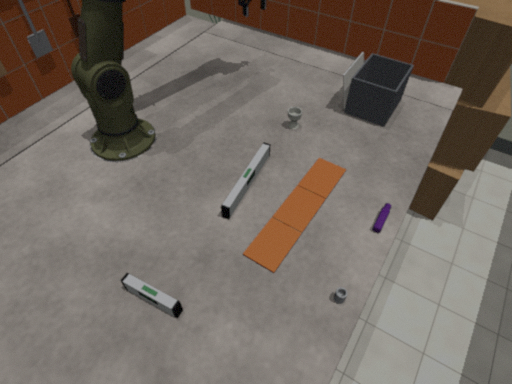

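The top view (800 px wide) shows the long level from (302,350) to (472,332), the tile row's front edge from (270,264) to (514,272), the egg cup at (193,345) and the short level on the far right. The scene view agrees. Next I measure these by colour mask.

```bash
cat > h.py <<'E'
from station import monitor, viewer, r
import cv2,numpy as np
np.set_printoptions(precision=4,suppress=True)
def ray(uv,z,n="top"):
    m=viewer.camera_model(n); d=m["R"].T@np.linalg.inv(m["intrinsics"])@np.array([*uv,1.]); c=-m["R"].T@m["t"]
    return (c+d*(z-c[2])/d[2])
def comps(mask,amin=30):
    cs=cv2.findContours(mask.astype(np.uint8),cv2.RETR_EXTERNAL,cv2.CHAIN_APPROX_NONE)[0]
    return [c for c in cs if cv2.contourArea(c)>amin]
def rect(c,z,n="top"):
    p=np.array([ray(u,z,n)[:2] for u in c[:,0]],np.float32)
    (ce,wh,a)=cv2.minAreaRect(p); return ce,wh,cv2.boxPoints((ce,wh,a))
def tiles(im,n="top"):
    h=cv2.cvtColor(im,cv2.COLOR_RGB2HSV); m=(h[...,0]<20)&(h[...,1]>130)&(h[...,2]>80)
    m=cv2.morphologyEx(m.astype(np.uint8),cv2.MORPH_CLOSE,np.ones((5,5)))
    return m
E
python3 - <<'E'
from h import *
im=cv2.imread("pics/top0.png")[:,:,::-1].copy()
cs=[c for c in comps(tiles(im),500)]
for c in cs: print("tiles",rect(c,.008))
h=cv2.cvtColor(im,cv2.COLOR_RGB2HSV)
print(h[220,215],h[212,270],h[221,195],h[213,301],h[230,240])
for lo in (140,155,170):
    m=((h[...,2]>lo)&(h[...,1]<30))
    g=(h[...,0]>45)&(h[...,0]<85)&(h[...,1]>70)
    for c in comps(cv2.morphologyEx((m|g).astype(np.uint8),cv2.MORPH_CLOSE,np.ones((3,3))),60):
        if c[:,0,1].min()>100: print(lo,"bright",c[:,0].mean(0),*rect(c,.05))
# dark line profile for the caps along level axis
dk=comps((h[...,2]<60)[:,:],5)
for c in dk:
    if 180<c[:,0,0].mean()<320 and 190<c[:,0,1].mean()<240: print("dark",c[:,0].mean(0),*rect(c,.05))
gs=comps(g,10)
for c in gs: print("green",c[:,0].mean(0),rect(c,.05)[:2])
print("egg rim",ray((193/1.5625,345/1.5625),.065))
E
```

```text
tiles ((0.6710119843482971, 0.05376170575618744), (0.4412138760089874, 0.09459526836872101), array([[ 0.6179, -0.1655],
       [ 0.7124, -0.168 ],
       [ 0.7242,  0.273 ],
       [ 0.6296,  0.2755]], dtype=float32))
[120   3 150] [150   2 146] [120   2 134] [ 8 14 71] [ 16  28 117]
140 bright [246.7626 217.3059] (0.48733460903167725, 0.05587485432624817) (0.01994742639362812, 0.27716901898384094) [[ 0.46    0.1921]
 [ 0.4949 -0.0829]
 [ 0.5147 -0.0803]
 [ 0.4798  0.1946]]
140 bright [413.5652 215.5217] (0.5013377070426941, -0.3922249376773834) (0.13554410636425018, 0.01774119958281517) [[ 0.4331 -0.3886]
 [ 0.4344 -0.4063]
 [ 0.5696 -0.3959]
 [ 0.5682 -0.3782]]
green [413.44 214.76] ((0.500922441482544, -0.3918860852718353), (0.032443881034851074, 0.0056487396359443665))
egg rim [0.4722 0.383  0.065 ]
```

```bash
cat >> h.py <<'E'
from scipy.spatial.transform import Rotation as Ro
def plan(tp,yaw,n,pivot=None):
    """tool-y heading = yaw (world), tool z down; pivot: rotate xy about a fixed point instead of straight line"""
    o=monitor.get_obs(); p=np.array(o["tool_pos"]); R=Ro.from_quat(o["eef_rot"]); p0=p.copy()
    y0=np.arctan2(*R.as_matrix()[[1,0],1]); dy=(yaw-y0+np.pi)%(2*np.pi)-np.pi
    print("t",o["time"],"pos",p,"yaw",y0,"dyaw",dy,"F",o["force"],"open",o["opening"])
    out=[]
    for k in range(1,n+1):
        a=y0+dy*k/n; Y=np.array([np.cos(a),np.sin(a),0]); Z=np.array([0,0,-1.]); Rt=Ro.from_matrix(np.c_[np.cross(Y,Z),Y,Z])
        if pivot is None: t=p0+(np.array(tp)-p0)*k/n
        else:
            d=Ro.from_euler('z',dy*k/n).as_matrix()[:2,:2]; t=np.r_[pivot+d@(p0[:2]-pivot),p0[2]+(tp-p0[2])*k/n]
        tr=np.round(R.inv().apply(t-p)/.03,2); ro=np.round((R.inv()*Rt).as_rotvec()/.08,2)
        p=p+R.apply(tr*.03); R=R*Ro.from_rotvec(ro*.08); out.append((ro.tolist(),tr.tolist()))
    for i in range(0,n,8): print("rot",[x[0] for x in out[i:i+8]]); print("tr ",[x[1] for x in out[i:i+8]])
    print("end",p,"max",np.abs([x for x in out]).max())
E
python3 -c "
from h import *
plan([.4735,.165,.10],.1263,24)"
```

```text
t 0.1 pos [0.1512 0.6316 0.2098] yaw 1.335956332638602 dyaw -1.2096563326386018 F [ 0.6775 -0.1906  0.0591] open 0.08548459372065129
rot [[-0.02, 0.0, 0.63], [-0.0, 0.0, 0.63], [-0.0, 0.0, 0.63], [-0.0, 0.0, 0.63], [-0.0, 0.0, 0.63], [-0.0, 0.0, 0.63], [-0.0, 0.0, 0.63], [-0.0, 0.0, 0.63]]
tr  [[-0.59, -0.53, 0.15], [-0.61, -0.49, 0.16], [-0.63, -0.47, 0.15], [-0.66, -0.43, 0.15], [-0.68, -0.4, 0.15], [-0.7, -0.36, 0.16], [-0.72, -0.33, 0.15], [-0.73, -0.29, 0.15]]
rot [[-0.0, 0.0, 0.63], [-0.0, 0.0, 0.63], [-0.0, 0.0, 0.63], [-0.0, 0.0, 0.63], [-0.0, 0.0, 0.63], [-0.0, 0.0, 0.63], [-0.0, 0.0, 0.63], [0.0, 0.0, 0.63]]
tr  [[-0.74, -0.25, 0.15], [-0.76, -0.22, 0.16], [-0.77, -0.18, 0.15], [-0.77, -0.13, 0.15], [-0.79, -0.1, 0.16], [-0.78, -0.06, 0.15], [-0.79, -0.02, 0.15], [-0.79, 0.01, 0.15]]
rot [[0.0, 0.0, 0.63], [0.0, 0.0, 0.63], [0.0, 0.0, 0.63], [0.0, 0.0, 0.63], [0.0, 0.0, 0.63], [0.0, 0.0, 0.63], [0.0, 0.0, 0.63], [0.0, 0.0, 0.63]]
tr  [[-0.78, 0.06, 0.16], [-0.78, 0.1, 0.15], [-0.78, 0.14, 0.15], [-0.77, 0.18, 0.15], [-0.75, 0.21, 0.16], [-0.75, 0.25, 0.15], [-0.73, 0.29, 0.15], [-0.72, 0.33, 0.15]]
end [0.4735 0.165  0.1001] max 0.79
```

Request:
carry_out --rotation '[[-0.02,0,0.63],[0,0,0.63],[0,0,0.63],[0,0,0.63],[0,0,0.63],[0,0,0.63],[0,0,0.63],[0,0,0.63]]' --translation '[[-0.59,-0.53,0.15],[-0.61,-0.49,0.16],[-0.63,-0.47,0.15],[-0.66,-0.43,0.15],[-0.68,-0.4,0.15],[-0.7,-0.36,0.16],[-0.72,-0.33,0.15],[-0.73,-0.29,0.15]]' --fingers '[1,1,1,1,1,1,1,1]'

```text
time: 0.9
tool_pos: [0.2591, 0.4755, 0.1734]
eef_rot: [0.315, 0.949, 0.0, -0.0]
force: [-0.1, 0.1, -0.4]
opening: 0.0854
finger_force: 0.0
```

Request:
carry_out --rotation '[[0,0,0.63],[0,0,0.63],[0,0,0.63],[0,0,0.63],[0,0,0.63],[0,0,0.63],[0,0,0.63],[0,0,0.63]]' --translation '[[-0.74,-0.25,0.15],[-0.76,-0.22,0.16],[-0.77,-0.18,0.15],[-0.77,-0.13,0.15],[-0.79,-0.1,0.16],[-0.78,-0.06,0.15],[-0.79,-0.02,0.15],[-0.79,0.01,0.15]]' --fingers '[1,1,1,1,1,1,1,1]'

```text
time: 1.7
tool_pos: [0.3672, 0.3194, 0.137]
eef_rot: [0.499, 0.866, 0.001, -0.0]
force: [-0.2, 0.2, -0.6]
opening: 0.0856
finger_force: 0.0
```

Request:
carry_out --rotation '[[0,0,0.63],[0,0,0.63],[0,0,0.63],[0,0,0.63],[0,0,0.63],[0,0,0.63],[0,0,0.63],[0,0,0.63]]' --translation '[[-0.78,0.06,0.16],[-0.78,0.1,0.15],[-0.78,0.14,0.15],[-0.77,0.18,0.15],[-0.75,0.21,0.16],[-0.75,0.25,0.15],[-0.73,0.29,0.15],[-0.72,0.33,0.15]]' --fingers '[1,1,1,1,1,1,1,1]'

```text
time: 2.5
tool_pos: [0.4747, 0.1641, 0.1001]
eef_rot: [0.663, 0.749, 0.001, -0.0]
force: [0.7, 0.0, -0.4]
opening: 0.0855
finger_force: 0.0
```

Request:
carry_out --rotation '[[0,0,0],[0,0,0]]' --translation '[[0,0,0],[0,0,0]]' --fingers '[1,1]'

```text
time: 2.7
tool_pos: [0.474, 0.1649, 0.1002]
eef_rot: [0.662, 0.75, 0.001, -0.001]
force: [0.4, -0.1, -0.7]
opening: 0.0858
finger_force: 0.0
```

```bash
python3 - <<'E'
from h import *
plan([.4735,.165,.024],.1263,5)
im=viewer.capture("wrist")[:,:,::-1]; cv2.imwrite("pics/w1.png",im)
E
```

```text
t 2.7 pos [0.474  0.1649 0.1002] yaw 0.12415321291079813 dyaw 0.002146787089202018 F [ 0.3867 -0.0933 -0.652 ] open 0.08577155572189588
rot [[0.0, -0.02, -0.01], [0.0, 0.0, -0.0], [0.0, 0.0, -0.01], [0.0, 0.0, -0.0], [0.0, 0.0, -0.01]]
tr  [[0.0, -0.0, 0.51], [0.0, -0.01, 0.51], [0.0, 0.0, 0.5], [0.0, -0.0, 0.51], [0.0, -0.01, 0.51]]
end [0.4734 0.1649 0.024 ] max 0.51
```

View pics/w1.png

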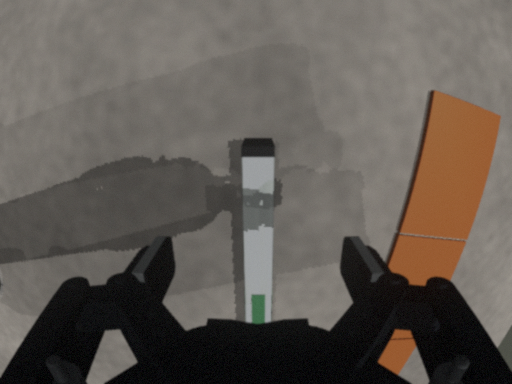

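The wrist view shows the level upright at column 258, midway between the fingers (about 160 and 357), with its left end at (258,138). It is centred and aligned, so I descend and grip.

Request:
carry_out --rotation '[[0,-0.02,-0.02],[0,0,0],[0,0,0],[0,0,0],[0,0,0],[0,0,0]]' --translation '[[0,-0.02,0.51],[0,0,0.51],[0,0,0.51],[0,0,0.5],[0,0,0.5],[0,0,0]]' --fingers '[1,1,1,1,1,1]'

```text
time: 3.35
tool_pos: [0.471, 0.1661, 0.0229]
eef_rot: [0.66, 0.752, -0.001, -0.001]
force: [-0.6, 0.2, 0.6]
opening: 0.0854
finger_force: 0.0
```

Request:
carry_out --rotation '[[0,0,0],[0,0,0],[0,0,0],[0,0,0],[0,0,0],[0,0,0],[0,0,0],[0,0,0]]' --translation '[[0,0,0],[0,0,0],[0,0,0],[0,0,0],[0,0,0],[0,0,0],[0,0,0],[0,0,0]]' --fingers '[0.2,0.2,0.2,0,0,0,0,0]' --grip_force 50

```text
time: 4.15
tool_pos: [0.4739, 0.166, 0.0254]
eef_rot: [0.66, 0.751, 0.001, 0.001]
force: [0.3, 0.6, 5.5]
opening: 0.0216
finger_force: 49.2
```

```bash
cat >> h.py <<'E'
def wray(uv,z,o=None):
    o=o or monitor.get_obs(); m=viewer.camera_model("wrist"); K=m["intrinsics"]; T=m["T_tool_cam"]
    d=(np.array(uv)-K[:2,2])/K[0,0]; th=np.linalg.norm(d); v=np.r_[np.sin(th)*d/th,np.cos(th)]
    R=Ro.from_quat(o["eef_rot"]).as_matrix(); c=o["tool_pos"]+R@T[:3,3]; w=R@T[:3,:3]@v
    return c+w*(z-c[2])/w[2]
E
python3 - <<'E'
from h import *
# end corner as seen at z .1
o=dict(tool_pos=np.array([.474,.1649,.1002]),eef_rot=np.array([.662,.75,.001,-.001]))
o["eef_rot"]/=np.linalg.norm(o["eef_rot"])
print("left end",wray((258,138),.05,o),"tile corner",wray((432,92),.008,o),"tile joint",wray((399,234),.008,o))
plan(.024,-.343,12,np.array([.5062,-.093]))
E
```

```text
left end [0.4694 0.2113 0.05  ] tile corner [0.6291 0.2773 0.008 ] tile joint [0.6271 0.1304 0.008 ]
t 4.15 pos [0.4739 0.166  0.0254] yaw 0.1278721898701822 dyaw -0.4708721898701822 F [0.338  0.5885 5.524 ] open 0.021625849335295176
rot [[0.03, -0.01, 0.49], [-0.0, 0.0, 0.49], [-0.0, 0.0, 0.49], [-0.0, 0.0, 0.49], [-0.0, 0.0, 0.49], [-0.0, 0.0, 0.49], [-0.0, 0.0, 0.49], [-0.0, 0.0, 0.49]]
tr  [[-0.01, 0.34, 0.0], [-0.01, 0.34, 0.01], [-0.0, 0.34, 0.0], [-0.01, 0.35, 0.01], [-0.01, 0.34, 0.0], [-0.01, 0.34, 0.0], [-0.01, 0.34, 0.01], [-0.0, 0.34, 0.0]]
rot [[-0.0, 0.0, 0.49], [-0.0, 0.0, 0.49], [-0.0, 0.0, 0.5], [-0.0, 0.0, 0.49]]
tr  [[-0.01, 0.34, 0.01], [-0.01, 0.34, -0.0], [-0.01, 0.34, 0.0], [-0.01, 0.35, 0.01]]
end [0.595  0.1523 0.0239] max 0.5
```

Request:
carry_out --rotation '[[0,0,0],[0,0,0]]' --translation '[[0,0,-0.04],[0,0,0]]' --fingers '[0,0]'

```text
time: 4.35
tool_pos: [0.4727, 0.1657, 0.0255]
eef_rot: [0.66, 0.751, -0.0, 0.0]
force: [0.6, 1.2, 0.7]
opening: 0.0217
finger_force: 49.3
```

Request:
carry_out --rotation '[[0,0,0.49],[0,0,0.49],[0,0,0.49],[0,0,0.49],[0,0,0.49],[0,0,0.49]]' --translation '[[-0.01,0.34,0],[-0.01,0.34,0],[-0.01,0.34,0],[-0.01,0.34,0],[-0.01,0.34,0],[-0.01,0.34,0]]' --fingers '[0,0,0,0,0,0]'

```text
time: 4.95
tool_pos: [0.5353, 0.1654, 0.0255]
eef_rot: [0.745, 0.667, 0.0, 0.001]
force: [-2.7, -0.0, -0.5]
opening: 0.0219
finger_force: 49.2
```

Request:
carry_out --rotation '[[0,0,0],[0,0,0]]' --translation '[[0,0,0],[0,0,0]]' --fingers '[0,0]'

```text
time: 5.15
tool_pos: [0.5349, 0.1654, 0.0256]
eef_rot: [0.744, 0.668, 0.001, 0.001]
force: [0.8, -0.2, -2.3]
opening: 0.0215
finger_force: 49.1
```

```bash
python3 - <<'E'
from h import *
plan(.0252,-.343,6,np.array([.5062,-.091]))
a=viewer.capture("scene"); b=viewer.capture("top")
cv2.imwrite("pics/b.png",np.vstack([a[60:300],b[100:300]])[:,:,::-1])
E
```

```text
t 5.15 pos [0.5349 0.1654 0.0256] yaw -0.10730564720099504 dyaw -0.23569435279900475 F [ 0.8073 -0.1826 -2.2614] open 0.021468426946674384
rot [[0.02, 0.0, 0.49], [0.0, 0.0, 0.49], [0.0, 0.0, 0.49], [0.0, 0.0, 0.49], [0.0, 0.0, 0.5], [0.0, 0.0, 0.49]]
tr  [[-0.01, 0.34, 0.0], [-0.01, 0.34, 0.01], [-0.0, 0.33, -0.0], [-0.01, 0.34, -0.0], [-0.01, 0.34, 0.0], [-0.01, 0.34, 0.0]]
end [0.5941 0.1515 0.0253] max 0.5
```

View pics/b.png

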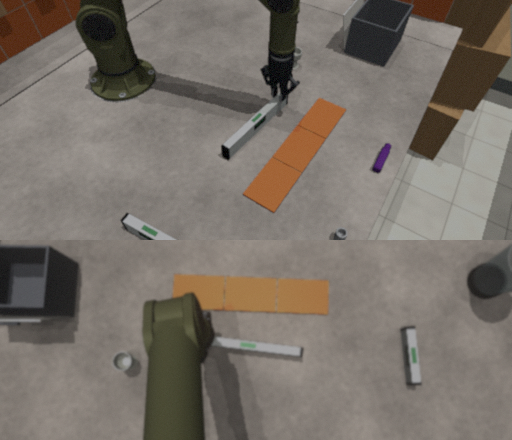

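The left end has swung and the right end is still at its original pixel (301,352 in the stacked view). Egg cup undisturbed. I finish the swing.

Request:
carry_out --rotation '[[0,0,0.49],[0,0,0.49],[0,0,0.49],[0,0,0.49],[0,0,0.49],[0,0,0.49],[0,0,0],[0,0,0]]' --translation '[[-0.01,0.34,0.02],[-0.01,0.34,0],[-0.01,0.34,0],[-0.01,0.34,0],[-0.01,0.34,0],[-0.01,0.33,0],[0,0,0],[0,0,0]]' --fingers '[0,0,0,0,0,0,0,0]'

```text
time: 6.05
tool_pos: [0.5951, 0.1509, 0.0256]
eef_rot: [0.817, 0.576, 0.001, 0.001]
force: [1.0, 1.1, 0.3]
opening: 0.0219
finger_force: 49.5
```

```bash
python3 - <<'E'
from h import *
plan(.0252,-.343,1,np.array([.5062,-.091]))
a=viewer.capture("wrist")[:,:,::-1]; b=viewer.capture("top")[:,:,::-1]
cv2.imwrite("pics/c.png",np.vstack([a,b[100:300]]))
E
```

```text
t 6.05 pos [0.5951 0.1509 0.0256] yaw -0.34313780996779175 dyaw 0.00013780996779155785 F [1.019  1.0991 0.335 ] open 0.021883123790144707
rot [[0.05, -0.01, -0.0]]
tr  [[0.0, -0.0, 0.01]]
end [0.5951 0.1509 0.0253] max 0.05
```

View pics/c.png

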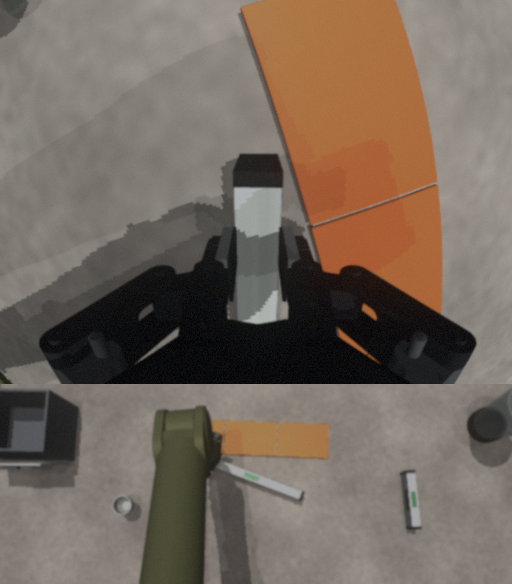

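```bash
python3 - <<'E'
from h import *
for uv,z in [((280,154),0.),((237,154),0.),((282,172),.05),((234,172),.05),((242,12),.008),((307,222),.008),((284,150),.008)]: print(uv,wray(uv,z))
E
```

```text
(280, 154) [0.6221 0.1831 0.    ]
(237, 154) [0.5959 0.1924 0.    ]
(282, 172) [0.6193 0.1841 0.05  ]
(234, 172) [0.5974 0.1919 0.05  ]
(242, 12) [0.6297 0.2761 0.008 ]
(307, 222) [0.6247 0.1351 0.008 ]
(284, 150) [0.6251 0.1862 0.008 ]
```

The wrist rays put the left end's centre at (0.609, 0.188), with a gap of about 5 mm to the tiles. Now I release and go up.

Request:
carry_out --rotation '[[0,0,0],[0,0,0],[0,0,0],[0,0,0],[0,0,0],[0,0,0],[0,0,0]]' --translation '[[0,0,0],[0,0,0],[0,0,0],[0,0,0],[0,0,0],[0,0,0],[0,0,0]]' --fingers '[0.4,0.5,0.7,1,1,1,1]'

```text
time: 6.85
tool_pos: [0.5933, 0.1516, 0.0253]
eef_rot: [0.817, 0.576, 0.0, 0.0]
force: [-0.0, 0.5, 0.2]
opening: 0.0852
finger_force: 0.0
```

Request:
carry_out --rotation '[[0,0,0],[0,0,0],[0,0,0],[0,0,0],[0,0,0],[0,0,0]]' --translation '[[0,0,-0.3],[0,0,-0.7],[0,0,-0.8],[0,0,-0.8],[0,0,-0.6],[0,0,0]]' --fingers '[1,1,1,1,1,1]'

```text
time: 7.45
tool_pos: [0.5955, 0.152, 0.125]
eef_rot: [0.817, 0.576, 0.003, 0.001]
force: [0.0, -0.0, 0.8]
opening: 0.0852
finger_force: 0.0
```

```bash
python3 -c "
from h import *
plan([.521,-.057,.11],-.343,12)"
```

```text
t 7.45 pos [0.5955 0.152  0.125 ] yaw -0.3426295118032582 dyaw -0.0003704881967419027 F [ 0.0177 -0.0374  0.7831] open 0.08520692870124945
rot [[0.07, -0.06, 0.0], [-0.0, 0.0, 0.0], [-0.0, 0.0, 0.0], [-0.0, 0.0, 0.0], [-0.0, 0.0, 0.0], [-0.0, 0.0, 0.0], [-0.0, 0.0, 0.0], [-0.0, 0.0, 0.0]]
tr  [[-0.62, -0.0, 0.04], [-0.61, 0.0, 0.04], [-0.62, 0.0, 0.04], [-0.62, 0.0, 0.04], [-0.61, 0.0, 0.05], [-0.62, 0.0, 0.04], [-0.61, 0.0, 0.04], [-0.62, 0.0, 0.04]]
rot [[-0.0, 0.0, 0.0], [-0.0, 0.0, 0.0], [-0.0, 0.0, 0.0], [-0.0, 0.0, 0.0]]
tr  [[-0.62, 0.0, 0.04], [-0.61, 0.0, 0.05], [-0.62, 0.0, 0.04], [-0.61, 0.0, 0.04]]
end [ 0.521  -0.0568  0.11  ] max 0.62
```

Request:
carry_out --rotation '[[0,0,0],[0,0,0],[0,0,0],[0,0,0],[0,0,0],[0,0,0],[0,0,0],[0,0,0]]' --translation '[[-0.62,0,0.04],[-0.61,0,0.04],[-0.62,0,0.04],[-0.62,0,0.04],[-0.61,0,0.04],[-0.62,0,0.04],[-0.61,0,0.04],[-0.62,0,0.04]]' --fingers '[1,1,1,1,1,1,1,1]'

```text
time: 8.25
tool_pos: [0.543, 0.0108, 0.1116]
eef_rot: [0.817, 0.576, 0.0, 0.0]
force: [0.4, 0.6, 0.5]
opening: 0.0854
finger_force: 0.0
```

Request:
carry_out --rotation '[[0,0,0],[0,0,0],[0,0,0],[0,0,0],[0,0,0],[0,0,0]]' --translation '[[-0.62,0,0.04],[-0.61,0,0.04],[-0.62,0,0.04],[-0.62,0,0.04],[0,0,0],[0,0,0]]' --fingers '[1,1,1,1,1,1]'

```text
time: 8.85
tool_pos: [0.5188, -0.0575, 0.1069]
eef_rot: [0.817, 0.576, 0.001, 0.0]
force: [0.9, 0.6, 0.8]
opening: 0.0848
finger_force: 0.0
```

```bash
python3 - <<'E'
from h import *
o=monitor.get_obs(); 
im=viewer.capture("wrist")[:,:,::-1]; b=viewer.capture("top")[:,:,::-1]
cv2.imwrite("pics/d.png",np.vstack([im,b[100:300]]))
plan([.521,-.057,.024],-.343,6)
E
```

```text
t 8.95 pos [ 0.5191 -0.0564  0.1068] yaw -0.34088778806741954 dyaw -0.0021122119325802657 F [-0.4432  0.7548 -0.0834] open 0.08514034668311345
rot [[0.01, -0.01, 0.0], [-0.0, 0.0, 0.01], [-0.0, 0.0, 0.0], [-0.0, 0.0, 0.01], [-0.0, 0.0, 0.0], [-0.0, 0.0, 0.01]]
tr  [[0.0, 0.01, 0.46], [0.0, 0.01, 0.46], [0.0, 0.01, 0.46], [0.0, 0.01, 0.46], [0.0, 0.02, 0.46], [0.0, 0.01, 0.46]]
end [ 0.5211 -0.0571  0.024 ] max 0.46
```

View pics/d.png

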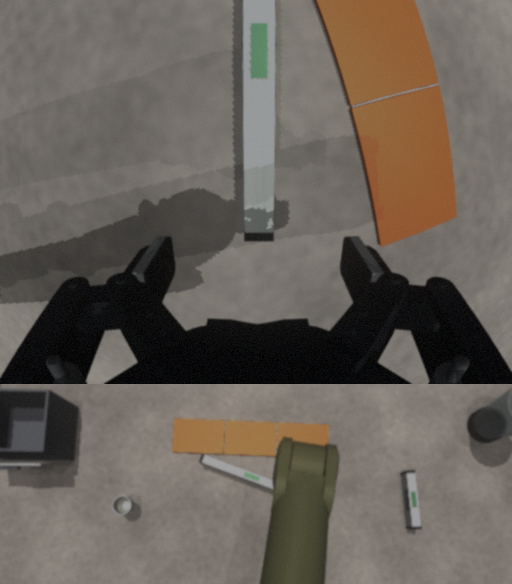

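```bash
python3 - <<'E'
from h import *
for uv,z in [((258,241),.05),((259,50),.05),((380,244),.008),((350,106),.008),((318,1),.008)]: print(uv,wray(uv,z))
E
```

```text
(258, 241) [ 0.5074 -0.0933  0.05  ]
(259, 50) [0.5582 0.0484 0.05  ]
(380, 244) [ 0.6196 -0.1633  0.008 ]
(350, 106) [ 0.6225 -0.017   0.008 ]
(318, 1) [0.6268 0.0838 0.008 ]
```

The wrist view puts the right end at (0.507, -0.093), as expected and unmoved. The level is centred between the fingers, and the top view shows its left end by the tiles. I descend and grip.

Request:
carry_out --rotation '[[0,0,0.02],[0,0,0],[0,0,0],[0,0,0],[0,0,0],[0,0,0],[0,0,0]]' --translation '[[0,0.03,0.46],[0,0.03,0.46],[0,0,0.46],[0,0,0.46],[0,0,0.46],[0,0,0.42],[0,0,0]]' --fingers '[1,1,1,1,1,1,1]'

```text
time: 9.65
tool_pos: [0.5187, -0.0582, 0.023]
eef_rot: [0.818, 0.576, -0.001, -0.001]
force: [0.7, 1.0, 0.1]
opening: 0.0854
finger_force: 0.0
```

Request:
carry_out --rotation '[[0,0,0],[0,0,0],[0,0,0],[0,0,0],[0,0,0],[0,0,0],[0,0,0],[0,0,0]]' --translation '[[0,0,0],[0,0,0],[0,0,0],[0,0,0],[0,0,0],[0,0,0],[0,0,0],[0,0,0]]' --fingers '[0.2,0.2,0.2,0,0,0,0,0]' --grip_force 50

```text
time: 10.45
tool_pos: [0.5208, -0.058, 0.0259]
eef_rot: [0.818, 0.576, 0.001, 0.0]
force: [-1.7, 0.3, 5.9]
opening: 0.0216
finger_force: 49.0
```

```bash
python3 - <<'E'
from h import *
o=monitor.get_obs(); plan(o["tool_pos"][2],-.027,12,np.array([.608,.188]))
E
```

```text
t 10.45 pos [ 0.5208 -0.058   0.0259] yaw -0.34390701679666474 dyaw 0.31690701679666455 F [-1.7305  0.3204  5.9162] open 0.021623466734493828
rot [[0.01, -0.01, -0.33], [0.0, -0.0, -0.33], [0.0, -0.0, -0.33], [0.0, -0.0, -0.33], [0.0, -0.0, -0.33], [0.0, -0.0, -0.33], [0.0, -0.0, -0.33], [0.0, -0.0, -0.33]]
tr  [[0.0, 0.23, 0.0], [0.01, 0.23, 0.0], [0.0, 0.23, 0.0], [0.01, 0.23, 0.0], [-0.0, 0.23, 0.0], [0.0, 0.23, 0.0], [0.01, 0.23, 0.0], [0.0, 0.23, 0.0]]
rot [[0.0, -0.0, -0.33], [0.0, -0.0, -0.33], [0.0, -0.0, -0.33], [0.0, -0.0, -0.33]]
tr  [[0.0, 0.23, 0.0], [0.01, 0.23, 0.0], [0.0, 0.23, 0.0], [0.01, 0.23, 0.0]]
end [ 0.6019 -0.0728  0.026 ] max 0.33
```

Request:
carry_out --rotation '[[0,0,0],[0,0,-0.33],[0,0,-0.33],[0,0,-0.33],[0,0,-0.33],[0,0,-0.33],[0,0,-0.33]]' --translation '[[0,0,-0.03],[0,0.23,0],[0,0.23,0],[0,0.23,0],[0.01,0.23,0],[0,0.23,0],[0.01,0.23,0]]' --fingers '[0,0,0,0,0,0,0]'

```text
time: 11.15
tool_pos: [0.5567, -0.0682, 0.0262]
eef_rot: [0.769, 0.639, -0.002, -0.003]
force: [-11.0, 1.5, 12.7]
opening: 0.0215
finger_force: 51.1
```

Request:
carry_out --rotation '[[0,0,-0.33],[0,0,-0.33],[0,0,-0.33],[0,0,-0.33],[0,0,-0.33],[0,0,0],[0,0,0]]' --translation '[[0,0.23,0],[0.01,0.23,0],[0,0.23,0],[0.01,0.23,0],[0,0.23,0],[0,0,0],[0,0,0]]' --fingers '[0,0,0,0,0,0,0]'

```text
time: 11.85
tool_pos: [0.5935, -0.073, 0.0261]
eef_rot: [0.726, 0.688, -0.001, -0.001]
force: [-3.6, -0.2, 4.5]
opening: 0.0217
finger_force: 50.1
```

```bash
python3 - <<'E'
from h import *
plan(.0256,-.027,1,np.array([.608,.188]))
a=viewer.capture("wrist")[:,:,::-1]; b=viewer.capture("top")[:,:,::-1]
cv2.imwrite("pics/e.png",np.vstack([a,cv2.resize(b[110:180,150:350],(512,179))]))
E
```

```text
t 11.85 pos [ 0.5935 -0.073   0.0261] yaw -0.05297139095134314 dyaw 0.025971390951343043 F [-3.5568 -0.1629  4.5172] open 0.021714197100786016
rot [[-0.02, 0.0, -0.32]]
tr  [[0.0, 0.23, 0.02]]
end [ 0.6004 -0.0733  0.0255] max 0.32
```

View pics/e.png

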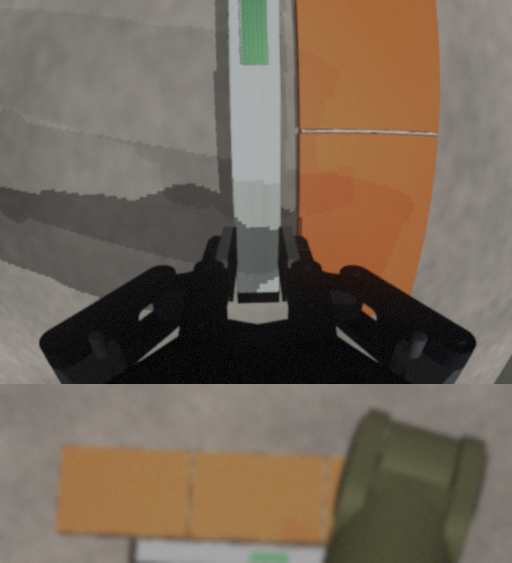

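```bash
python3 - <<'E'
from h import *
a=cv2.imread("pics/e.png")[:384,:,::-1].copy(); h=cv2.cvtColor(a,cv2.COLOR_RGB2HSV); o=monitor.get_obs()
t=tiles(a)
T=[];L=[]
for v in range(20,220,20):
    c=np.where(t[v,285:340])[0][0]+285; T.append(wray((c,v),.008,o)[:2])
    row=h[v,225:296,2].astype(int); s=h[v,225:296,1]
    br=np.where(((row>150)&(s<40))|((h[v,225:296,0]>45)&(h[v,225:296,0]<85)&(s>70)))[0]+225
    if len(br): L.append(np.r_[wray((br[-1],v),.05,o)[:2],wray((br[0],v),.05,o)[:2],br[0],br[-1],c])
T=np.array(T);L=np.array(L); print(L)
print("tile fit x=a y+b",np.polyfit(T[:,1],T[:,0],1)); m=(L[:,:2]+L[:,2:4])/2; pf=np.polyfit(m[:,1],m[:,0],1); print("level mid",pf,np.polyval(pf,.19),np.polyval(pf,-.11))
b=viewer.capture("top"); cs=comps(tiles(b),500); print(rect(max(cs,key=cv2.contourArea),.008)[2])
E
```

```text
[[  0.6095   0.0389   0.5868   0.0402 229.     278.     296.    ]
 [  0.6089   0.0289   0.5868   0.0302 230.     278.     297.    ]
 [  0.6089   0.0192   0.5863   0.0204 230.     279.     298.    ]
 [  0.6084   0.0097   0.5858   0.0109 230.     279.     298.    ]
 [  0.608    0.0002   0.5857   0.0014 231.     279.     299.    ]
 [  0.6076  -0.0092   0.5851  -0.008  231.     279.     299.    ]
 [  0.6072  -0.0187   0.5849  -0.0175 232.     279.     299.    ]
 [  0.6068  -0.0284   0.5843  -0.0272 232.     279.     299.    ]
 [  0.6065  -0.0383   0.5845  -0.0372 234.     279.     299.    ]
 [  0.6061  -0.0487   0.5842  -0.0475 235.     279.     298.    ]]
tile fit x=a y+b [0.0243 0.623 ]
level mid [0.0358 0.5968] 0.6035628353371734 0.5928153996782242
[[ 0.621  -0.0376]
 [ 0.7152 -0.0403]
 [ 0.7241  0.2729]
 [ 0.6299  0.2756]]
```

The level now lies almost parallel to the edge, with gaps of about 12 mm on the left and 15 mm on the right. A small finishing nudge closes them further.

Request:
carry_out --rotation '[[0,0,-0.06],[0,0,-0.07],[0,0,-0.06],[0,0,0],[0,0,0]]' --translation '[[0,0.09,-0.02],[0,0.09,-0.01],[0,0.09,0],[0,0,0],[0,0,0]]' --fingers '[0,0,0,0,0]'

```text
time: 12.5
tool_pos: [0.6027, -0.073, 0.0267]
eef_rot: [0.721, 0.693, 0.0, 0.0]
force: [-0.9, 0.7, -3.1]
opening: 0.0219
finger_force: 49.1
```

```bash
cat > m.py <<'E'
from h import *
o=monitor.get_obs(); a=viewer.capture("wrist"); cv2.imwrite("pics/f.png",a[:,:,::-1]); h=cv2.cvtColor(a,cv2.COLOR_RGB2HSV)
print(o["tool_pos"],o["force"]); t=tiles(a); T=[];L=[]
for v in range(20,220,20):
    c=np.where(t[v,270:340])[0][0]+270; T.append(wray((c,v),.008,o)[:2])
    H,s,V=[h[v,225:296,i].astype(int) for i in range(3)]
    br=np.where(((V>150)&(s<40))|((H>45)&(H<85)&(s>70)))[0]+225
    L.append((wray((br[-1],v),.05,o)[:2]+wray((br[0],v),.05,o)[:2])/2)
T=np.array(T);L=np.array(L); ft=np.polyfit(T[:,1],T[:,0],1); fl=np.polyfit(L[:,1],L[:,0],1)
print(ft,fl,"gaps L,R",[np.polyval(ft,y)-np.polyval(fl,y)-.012 for y in(.19,-.11)])
E
python3 m.py
```

```text
[ 0.6027 -0.073   0.0267] [-0.8897  0.6682 -3.0686]
[0.0239 0.623 ] [0.0262 0.6052] gaps L,R [np.float64(0.005327980231030104), np.float64(0.00601977597780513)]
```

Gaps are now about 5 and 6 mm. I lower slightly, release, rise and back away.

Request:
carry_out --rotation '[[0,0,0],[0,0,0],[0,0,0],[0,0,0],[0,0,0],[0,0,0],[0,0,0],[0,0,0]]' --translation '[[0,0,0.02],[0,0,0],[0,0,0],[0,0,0],[0,0,0],[0,0,0],[0,0,0],[0,0,0]]' --fingers '[0,0,0.4,0.5,0.7,1,1,1]'

```text
time: 13.35
tool_pos: [0.6028, -0.0733, 0.0266]
eef_rot: [0.721, 0.693, 0.0, 0.0]
force: [-0.2, -0.1, -0.6]
opening: 0.0854
finger_force: 0.0
```

Request:
carry_out --rotation '[[0,0,0],[0,0,0],[0,0,0],[0,0,0],[0,0,0],[0,0,0],[0,0,0],[0,0,0]]' --translation '[[0,0,-0.3],[0,0,-0.7],[0,0,-0.9],[0,0,-0.9],[0,0,-0.9],[0,0,-0.9],[0,0,-0.5],[0,0,0]]' --fingers '[1,1,1,1,1,1,1,1]'

```text
time: 14.15
tool_pos: [0.6041, -0.0736, 0.1822]
eef_rot: [0.721, 0.693, 0.002, 0.002]
force: [0.8, -0.0, 0.8]
opening: 0.0853
finger_force: 0.0
```

Request:
carry_out --rotation '[[0,0,0],[0,0,0],[0,0,0],[0,0,0],[0,0,0],[0,0,0],[0,0,0],[0,0,0]]' --translation '[[-0.8,0,0],[-0.9,0,0],[-0.9,0,0],[-0.9,0,0],[-0.9,0,0],[-0.8,0,0],[-0.4,0,0],[0,0,0]]' --fingers '[1,1,1,1,1,1,1,1]'

```text
time: 14.95
tool_pos: [0.5948, -0.2431, 0.1782]
eef_rot: [0.722, 0.692, -0.001, -0.0]
force: [0.6, -0.4, -0.8]
opening: 0.0856
finger_force: 0.0
```

```bash
python3 - <<'E'
from h import *
print(monitor.get_obs()["tool_pos"])
a=viewer.capture("top"); s=viewer.capture("scene")
cv2.imwrite("pics/g.png",np.vstack([cv2.resize(a[120:240,60:380],(640,240)),cv2.resize(s[80:280,150:406],(448,350)).copy() if 0 else cv2.copyMakeBorder(cv2.resize(s[80:280,150:406],(448,350)),0,0,0,192,0)])[:,:,::-1])
h=cv2.cvtColor(a,cv2.COLOR_RGB2HSV)
ct=rect(max(comps(tiles(a),500),key=cv2.contourArea),.008)[2]; print(ct)
m=((h[...,2]>140)&(h[...,1]<30))|((h[...,0]>45)&(h[...,0]<85)&(h[...,1]>70))
for c in comps(m,60):
    if c[:,0,1].min()>100: print("bright",c[:,0].mean(0),*rect(c,.05))
E
```

```text
[ 0.5948 -0.2431  0.1782]
[[ 0.618  -0.1659]
 [ 0.7124 -0.1684]
 [ 0.7241  0.2728]
 [ 0.6297  0.2753]]
bright [185.0682 356.1136] (0.12980739772319794, 0.20744916796684265) (0.0426807701587677, 0.07764753699302673) [[0.0933 0.2326]
 [0.1282 0.1632]
 [0.1663 0.1823]
 [0.1314 0.2517]]
bright [400.5127 360.7595] (0.12858663499355316, -0.3508456349372864) (0.07717940956354141, 0.09627458453178406) [[ 0.0705 -0.3717]
 [ 0.1615 -0.403 ]
 [ 0.1867 -0.33  ]
 [ 0.0956 -0.2987]]
bright [196.3684 306.2895] (0.2533034086227417, 0.18022318184375763) (0.06199874356389046, 0.03141118213534355) [[0.2215 0.1663]
 [0.2457 0.1463]
 [0.2851 0.1942]
 [0.2609 0.2141]]
bright [133.096 291.448] (0.28795796632766724, 0.3535424470901489) (0.13200755417346954, 0.07935880124568939) [[0.2119 0.3658]
 [0.2415 0.2921]
 [0.364  0.3413]
 [0.3344 0.4149]]
bright [441.1757 278.2703] (0.3358767330646515, -0.45833149552345276) (0.05915099382400513, 0.02684915065765381) [[ 0.3041 -0.4649]
 [ 0.3199 -0.4866]
 [ 0.3677 -0.4517]
 [ 0.3519 -0.4301]]
bright [452.1639 269.7377] (0.3608085811138153, -0.49103373289108276) (0.054
[... 702 characters left out ...]
3, 0.5466452836990356) (0.16170817613601685, 0.28433290123939514) [[0.1688 0.5176]
 [0.437  0.4231]
 [0.4908 0.5757]
 [0.2226 0.6701]]
bright [475.6623 201.2338] (0.5377147793769836, -0.5607855916023254) (0.09841983020305634, 0.0819912776350975) [[ 0.4904 -0.604 ]
 [ 0.5716 -0.6151]
 [ 0.585  -0.5176]
 [ 0.5038 -0.5065]]
bright [250.7647 203.5404] (0.5053329467773438, 0.037216879427433014) (0.29343923926353455, 0.1338774412870407) [[ 0.4297 -0.1052]
 [ 0.5633 -0.1133]
 [ 0.581   0.1797]
 [ 0.4473  0.1877]]
bright [254.7628 175.    ] (0.6035340428352356, 0.03736226260662079) (0.2798413932323456, 0.021152719855308533) [[ 0.589  -0.1022]
 [ 0.6101 -0.1028]
 [ 0.6181  0.1769]
 [ 0.5969  0.1775]]
```

View pics/g.png

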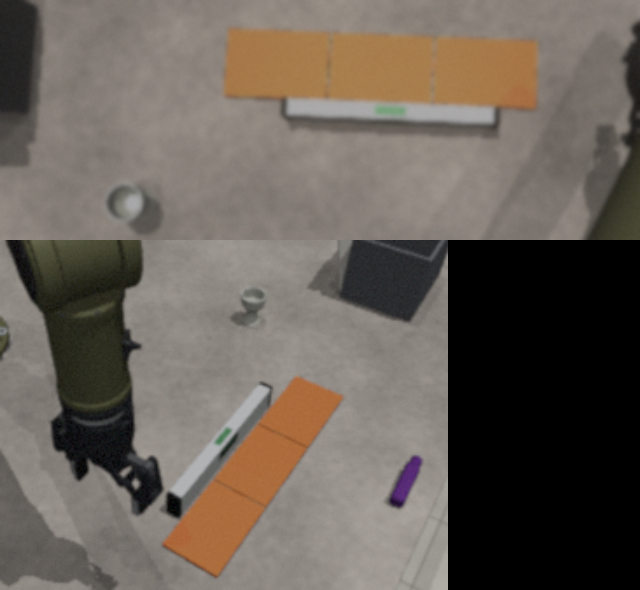

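The top and scene views show the level upright and parallel along the front edge with about 5 mm gap, inside the row, and the egg cup in place at (125,203). Handing in.

```bash
python3 -c "
from station import r
print(r.hand_in())"
```

```text
the job is handed in; nothing more can be done
None
```

The long level stands upright along the front edge of the tiles, about 5–6 mm from it at both ends and inside the row; it was walked left end first, then right (I nudged the left end about 7 mm closer at the end), the egg cup was not disturbed, and the job is handed in at about 15 s.

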